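# Trip-test the spindle breaker, sleeve the spindle, reset the lever

## Robot

A 6-joint arm with a two-finger parallel gripper is mounted at the origin on the work surface. World frame = base frame: x ahead of the robot, y to its left, z up, the work surface at z = 0. Lengths are in mm, angles in rad, forces in N, time in s.
With the tool pointing down it reaches from about 300 to 775 mm from the base axis. Payload 14.6 kg.
Tool frame: the origin (TCP) lies at the very end of the fingers, on their centre line; the grasp point (between the pads) lies 19 mm behind it; z points along the fingers, y is the line along which they close (so a half turn about z gives the same grasp; the last joint's range is limited). The gripper opens to 94 mm and grips with 3 to 60 N. Pads are 16 mm wide; open, the fingers measure 119 mm over their backs; the gripper's body (75 mm by 177 mm) begins 78 mm behind the grasp point.
Start: joints at [-0.067, 0.3, 1.521, -0, 1.321, -0.067], TCP at [549.99, -0.002, 205.446] pointing down, gripper open.
Joint ranges: [-3.03, 3.03], [-0.79, 2.21], [0.23, 2.52], [-1.04, 4.18], [0, 3.07], [-2.55, 2.55]. Speed limits (rad/s): [2.22, 2.22, 2.57, 3.14, 3.14, 3.14].

## Interface

Orientations are given as [roll, pitch, yaw] about the fixed x, y, z axes, in that order (R = Rz(yaw) Ry(pitch) Rx(roll)).
In Python, from cell import manip gives the robot as it stands.
- The arm moves only by the tool servo_tool, never from a script. Its argument "motion" is a list that holds one entry, the list of rows, each a list of 7 numbers: the shift along the world's x, y, z as a fraction of full scale, then the turn, a rotation vector about the world's x, y, z as a fraction of full scale, then the closure, from 0 (fully open) to 1 (shut). In form: [[[x, y, z, rx, ry, rz, gripper], ...]]. A call has 1 to 10 rows; each row is the pose to reach, as a shift and turn from the pose commanded when the call began, turning the shorter way round; what a row does not reach only later rows make up. Full scale, the value 1, is 0.5 m for a shift and pi rad for a turn. A row lasts 1/10 s, in which the tool goes at most 50 mm and 8.59 degrees, less where a joint would pass 70% of its speed; a pose out of reach is approached as far as the arm can. A call with a number of a shift or a turn outside -1 to 1 is refused whole. A call with a gripper value outside its range is refused whole. The fingers move at their own pace and stop on an object; "newtons" is the grip in N (left out, the last holds). Time passes only in rows, so rows that repeat a pose let the fingers close. It gives the time, the measured TCP pose, the force, the opening and the grip force at its end, in the units of the state.
- manip.read_state(): the state, without advancing time (a new reading comes with each control period).
- manip.camera(name): name is "scene" or "side" or "wrist"; returns a dict with "frame" (384x512x3 uint8, red, green, blue), "range_z" (384x512 float32, mm along the optical axis (not along the pixel's ray), 0 where there is no reading), "vfov" (degrees; the focal length in pixels is half the picture's height over the tangent of half this angle, whatever the lens; pixels are square), "cx", "cy" (the principal point, pixels), "k1" (the pictures are not rectified: a ray, as slopes to the right and down, at radius r is drawn at 1 + k1 r^2 times it, then the intrinsics apply), "cam_to_world" (4x4, takes a point from camera to world coordinates). Camera axes: x right, y down, z forward; pixel columns grow to the right and rows downward; lengths in mm; the calibration is good to about 2 mm. A picture is of the moment at which its call begins.
- manip.sign_off(): hands the job in; it is judged then, once.
The state is a dict: "clock": time; "joints": joint angles; "qd": joint speeds; "effort": joint torques, N m; "eef_pos": TCP position; "eef_rot": TCP orientation; "wrist_force": force on the tool from outside, world axes, zero at the start; "moment": the same for the moment, N m; "finger_gap": finger opening in mm; "finger_force": force on a finger pad.
Only numpy, scipy, OpenCV 4.12 (cv2) and the standard library are available. Lean on these libraries where they do the work, as an engineer would, in place of code of your own. Each camera call takes 0.05 s, during which the arm holds its last target. There are 200 camera calls.

## Task

Fit the sleeve to the polishing spindle with its power safely off: first press the blue test button on the grey trip unit until the red lever drops by itself, and do not touch that lever until the sleeve is on. Then put the brass sleeve over the upright spindle shaft, lowering it fully down onto the flange without letting it drop, and let go of it. Then lift the red lever all the way back up so that it stays up; leave the other things on the bench where they are.

Things in the scene. Friction and masses are not known exactly. Their poses are not given: they have to be found in the camera images.
- breaker: Grey trip unit fixed to the bench, 130 (x) x 190 (y) x 80 mm high, origin under its centre; -x is its front (yellow plate, two black sockets), roughly towards the robot; left or right and a little turned. On top near the front: red lever hinged at x = -45, y = -45, z = 92 mm; blue test button at x = -40, y = +45 mm.
- lever_hinge (a point): Middle of the lever's hinge axis, which runs along the unit's y (axes as the unit's), 92 mm above the bench. It lies between two fixed steel cheeks, 36 mm long in x, 103 mm above the bench at their tops, 36 mm apart inside and 52 mm over the outside.
- lever (a joint): Lever hinge, rad. 0 = up (power on): leans 0.2 back (towards the unit's +x), past its dead point, and stays there by its weight. 1.65 = dropped: sticks out in front of the unit (-x), 0.12 above level. The dead point is at 0.2; lifted past it, the lever falls to 0 and stays. About 0.2 kg.
- lever_grip (a point): Centre of the lever's red grip, 76 mm from the hinge axis. The grip is 48 mm long along the lever (52 to 100 mm from the hinge axis), 28 mm wide along the unit's y, 18 mm thick. Its axes turn with the lever.
- test_button (a joint): Travel of the test button, m: 0 = out, 0.007 = fully in; it springs back. At about 4 to 5 mm the lever is tipped over and drops. About 4 to 5 N.
- button_top (a point): Centre of the top of the blue test button (36 mm across, 18 mm above the unit's top, in a yellow collar 50 mm across and 8 mm high); pressed straight down.
- sleeve: Loose brass-coloured sleeve (tube), standing upright on the bench, outside 48 mm across, bore 27 mm, 70 mm long, about 0.25 kg; origin at the centre of its lower end, z along its bore.
- spindle: Green upright polishing spindle fixed to the bench, origin under its centre: foot 120 x 120 x 12 mm, round motor 100 mm across up to 52 mm, dark steel flange 64 mm across up to 60 mm, bright steel shaft 23 mm across from there up to 140 mm, its last 10 mm tapering to 12 mm. Left or right, on the other side from the trip unit.
- spindle_top (a point): Centre of the top of the spindle's shaft, 140 mm above the bench.
- flange_top (a point): On the spindle's axis at the top of its flange, 60 mm above the bench: where the sleeve's lower end must come to rest.
- oil_bottle: Bystander: blue bottle, 44 mm across, 110 mm high, standing; origin under its centre.
- screw_jar: Bystander: amber jar with black cap, 64 mm across, 70 mm high, standing; origin under its centre.
- mallet: Bystander: wooden-headed mallet 240 mm long, lying on the bench between the two machines; origin at the middle, handle to its -x.

How it is judged (in metres and radians):
On the way, in this order (a step that is already met when the one before it is completed fails the run):
1. the test button is pressed in by more than 3 mm (value of joint test_button above 0.003 m).
2. the lever has dropped (beyond 1.4 rad) (value of joint lever above 1.4 rad), for 0.1 s.
3. with the lever still down, the sleeve stands on the flange around the shaft, let go (horizontal distance between sleeve and flange_top below 0.004 m and z of sleeve in the frame of flange_top below 0.004 m and angle between sleeve's own z axis and vertical below 0.06 rad and contact force between the fingers and sleeve below 0.1 N and value of joint lever above 1.2 rad), for 0.2 s.
4. the lever is lifted back up (below 0.1 rad) (value of joint lever below 0.1 rad), for 0.2 s.
At the end, for the whole second after the job is handed in: The sleeve stands at rest on the flange around the shaft (lower end within 4 mm of the flange top and of the axis, upright within 0.06 rad), and the lever is up (joint below 0.1 rad) (horizontal distance between sleeve and flange_top below 0.004 m and z of sleeve in the frame of flange_top below 0.004 m and angle between sleeve's own z axis and vertical below 0.06 rad and linear speed of sleeve below 0.02 m/s and value of joint lever below 0.1 rad); the robot touches nothing.
It fails at once if the lever is touched (over 1 N, by the robot or the sleeve) before the sleeve is down on the spindle (not (horizontal distance between sleeve and flange_top below 0.004 m and z of sleeve in the frame of flange_top below 0.004 m and angle between sleeve's own z axis and vertical below 0.06 rad) and contact force between any of the fingers, the arm, sleeve and lever above 1 N).
It fails at once if the sleeve is dropped (falls faster than 0.5 m/s out of the fingers) (linear speed of sleeve above 0.5 m/s and contact force between the fingers and sleeve below 0.1 N).
It fails at once if the bottle, jar or mallet is moved more than 30 mm (distance of any of oil_bottle, screw_jar, mallet from where it was at the start of the episode above 0.03 m).
It also fails if it takes over 72 s, if anything falls off the work surface, if the arm or the gripper's body presses on something with over 40 N, if the wrist force passes 120 N, or if a joint passes its speed limit or range.

## Working session

There is one attempt and no reset: what is moved stays moved. The work goes in short steps, Python scripts to look and compute and a tool call to move; the robot and the scene stay as the last step left them, time stands still between calls to the robot, and variables do not carry over. Pictures are saved under pics/ and viewed, at most 10 in all, crops included, and the job is handed in when it is done.

Besides the shell and the picture viewer there is one more tool, called after "Emit:" by a JSON object that holds its "fn" and its "kwargs", one argument or row to a line. servo_tool: Moves the arm, as the interface text tells. Its arguments: {"type":"object","properties":{"motion":{"type":"array"},"newtons":{"type":"number"}},"required":["motion"]}

```bash
mkdir -p pics
cat > h.py <<'E'
import numpy as np, cv2
from cell import manip
def shot(n):
    c=manip.camera(n); f=c["frame"]; h,w=f.shape[:2]
    F=h/2/np.tan(np.radians(c["vfov"])/2)
    v,u=np.mgrid[:h,:w]
    xd=(u-c["cx"])/F; yd=(v-c["cy"])/F; x,y=xd.copy(),yd.copy()
    for _ in range(20):
        s=1+c["k1"]*(x*x+y*y); x,y=xd/s,yd/s
    z=c["range_z"]; P=np.stack([x*z,y*z,z],-1)
    T=np.array(c["cam_to_world"]); W=P@T[:3,:3].T+T[:3,3]; W[z<=0]=np.nan
    return f,W,cv2.cvtColor(f,cv2.COLOR_RGB2HSV),c
def save(n,f): cv2.imwrite("pics/"+n,cv2.cvtColor(f,cv2.COLOR_RGB2BGR))
E
python3 - <<'E'
from h import *
for n in("scene","side"):
    f,W,H,c=shot(n); np.savez(n,f=f,W=W); save(n+"0.png",f)
print(manip.read_state())
E
```

```text
{'clock': 0.1, 'joints': array([-6.65796962e-02,  3.00428305e-01,  1.52149710e+00,  1.02267590e-05,
        1.32068608e+00, -6.66106776e-02]), 'qd': array([-0.00114951, -0.00247323, -0.00054215, -0.00103728, -0.00028879,
        0.00116175]), 'effort': array([ 1.84928511e-03, -5.32644153e+01, -3.53284299e+01,  7.10431044e-02,
        2.34944851e-02, -7.30603051e-05]), 'eef_pos': array([5.49776777e+02, 2.58053337e-02, 2.04945326e+02]), 'eef_rot': array([-3.14057674e+00, -7.76989853e-05,  1.57082473e+00]), 'wrist_force': array([ 0.69476709, -0.1164164 , -0.01053606]), 'moment': array([-0.01211077,  0.0304486 , -0.05814677]), 'finger_force': 0.0, 'finger_gap': 94.1727108166829}
```

View pics/scene0.png

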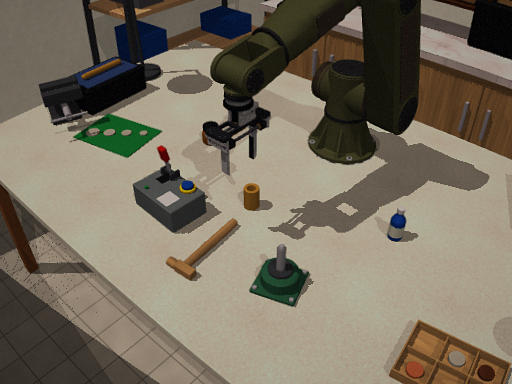

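View pics/side0.png

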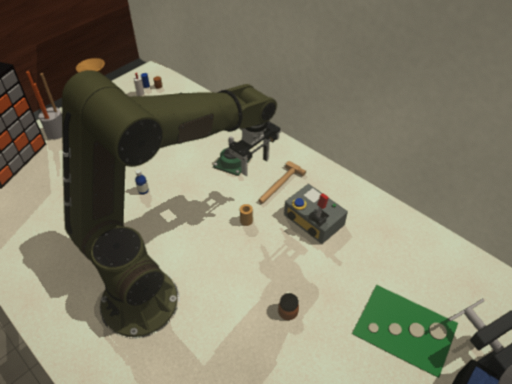

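The scene view shows the trip unit at about (170,200), blue button (187,186), red lever (163,155), sleeve (251,196), mallet between (205,248), spindle shaft (281,258), and bottle (397,225). In the side view the jar is at (289,306), the sleeve at (246,214), and the button at (300,203).

Run:
```python
from h import *
def rep(name,W,m):
    p=W[m]; p=p[~np.isnan(p).any(1)]
    print(name,len(p),'med',np.median(p,0).round(1),'lo',np.percentile(p,3,axis=0).round(0),'hi',np.percentile(p,97,axis=0).round(0))
    return p
def circ(p):
    A=np.c_[2*p[:,:2],np.ones(len(p))]; s=np.linalg.lstsq(A,(p[:,:2]**2).sum(1),rcond=None)[0]
    return s[:2].round(1),round(float(np.sqrt(s[2]+s[0]**2+s[1]**2)),1)
boxes={"scene":dict(but=(178,178,198,194),sl=(240,180,264,212),sp=(245,240,312,305),br=(130,165,208,232),lev=(152,142,176,165),mal=(165,215,240,280),bot=(385,205,410,243)),
"side":dict(but=(290,195,308,210),sl=(236,202,258,227),sp=(210,145,250,176),br=(282,180,350,245),lev=(310,190,330,225),mal=(255,160,308,205),jar=(275,290,302,322))}
for cam in boxes:
    d=np.load(cam+".npz"); f,W=d["f"],d["W"]; H=cv2.cvtColor(f,cv2.COLOR_RGB2HSV)
    h,s,v=[H[...,i].astype(int) for i in range(3)]; z=W[...,2]
    for k,(a,b,c,e) in boxes[cam].items():
        B=np.zeros(z.shape,bool); B[b:e,a:c]=1; B&=~np.isnan(z)
        print('==',cam,k)
        if k=='but': p=rep('blue',W,B&(h>100)&(h<130)&(s>120)&(z>90)); print(circ(p[p[:,2]<200]))
        elif k=='sl':
            p=rep('side',W,B&(z>10)&(z<64)); print(circ(p)); p=rep('top',W,B&(z>66)&(z<76)); print(circ(p), (p[:,:2].min(0)+p[:,:2].max(0))/2)
        elif k=='sp':
            p=rep('shaft',W,B&(z>68)&(z<128));print(circ(p)); p=rep('top',W,B&(z>133)&(z<146)); p=rep('mot',W,B&(z>18)&(z<48)); print(circ(p))
        elif k=='br':
            m=B&(z>75)&(z<85); p=rep('top',W,m); print(cv2.minAreaRect(p[:,:2].astype(np.float32)))
        elif k=='lev': rep('red',W,B&((h<8)|(h>172))&(s>150)&(z>95)); rep('all',W,B&(z>105)&(z<260))
        elif k=='mal': rep('m',W,B&(z>8)&(z<60)&(s>100))
        else:p=rep(k,W,B&(z>10)&(z<115)); print(circ(p))
```

```text
== scene but
blue 84 med [ 614.9 -149.6   97.5] lo [ 598. -167.   91.] hi [ 629. -136.  101.]
(array([ 613.4, -151.6]), 12.7)
== scene sl
side 251 med [490.5  -9.2  41.1] lo [463. -36.  11.] hi [500.   2.  63.]
(array([479.1, -19.6]), 19.7)
top 99 med [477.8 -21.1  69.7] lo [455. -42.  67.] hi [499.  -0.  72.]
(array([477.1, -21.6]), 19.6) [476.21576055 -21.8284103 ]
== scene sp
shaft 153 med [667.3 240.2  97.1] lo [656. 228.  70.] hi [671. 246. 125.]
(array([660., 235.]), 9.7)
top 41 med [661.9 236.3 136.9] lo [654. 228. 133.] hi [668. 242. 142.]
mot 393 med [693.6 257.9  38.1] lo [614. 193.  19.] hi [708. 282.  48.]
(array([658.7, 233.5]), 48.4)
== scene br
top 1511 med [ 661.8 -193.4   79.7] lo [ 596. -288.   76.] hi [ 713. -109.   84.]
((651.3561401367188, -199.83132934570312), (197.9270782470703, 132.12298583984375), 87.4426498413086)
== scene lev
red 115 med [ 621.7 -234.8  174.7] lo [ 611. -254.  146.] hi [ 629. -230.  192.]
all 148 med [ 620.5 -236.4  171. ] lo [ 607. -256.  128.] hi [ 629. -230.  192.]
== scene mal
m 874 med [741.   12.3  22.7] lo [588. -22.  10.] hi [811.  53.  29.]
== scene bot
bot 443 med [322.9 383.7  60.6] lo [306. 362.  14.] hi [333. 401. 109.]
(array([317.1, 381.2]), 14.6)
== side but
blue 44 med [ 607.3 -158.7   97.9] lo [ 595. -171.   93.] hi [ 623. -147.  103.]
(array([ 607.8, -159.5]), 10.7)
== side sl
side 154 med [462.9 -37.   41.3] lo [452. -51.  13.] hi [489. -13.  63.]
(array([472.5, -28.5]), 20.3)
top 77 med [475.  -30.8  69.9] lo [454. -51.  66.] hi [497.  -7.  73.]
(array([475.3, -28.2]), 19.8) [475.97425708 -28.66391882]
== side sp
shaft 5 med [649.  229.2  75.7] lo [645. 224.  72.] hi [650. 234.  79.]
(array([643.9, 230.3]), 6.6)
  return _methods._mean(a, axis=axis, dtype=dtype,
  ret = um.true_divide(
Traceback (most recent call last):
IndexError: index -1 is out of bounds for axis 0 with size 0
```

Emit:
{"fn": "servo_tool", "kwargs": {
  "motion": [
    [[0.06,-0.155,0,0,0,0,1],[0.122,-0.31,0,0,0,0,1],[0.122,-0.31,-0.06,0,0,0,1],[0.122,-0.31,-0.11,0,0,0,1],[0.122,-0.31,-0.11,0,0,0,1],[0.122,-0.31,-0.11,0,0,0,1]]
  ],
  "newtons": 20
}}

```text
clock: 0.7
eef_pos: [610.7, -154.7, 150.1]
eef_rot: [-3.14, -0.001, 1.57]
wrist_force: [-0.0, -0.8, 0.3]
finger_gap: 49.7
finger_force: 0.0
```

Run:
```python
from h import *
f,W,H,c=shot("wrist"); save("w1.png",f)
h,s,v=[H[...,i].astype(int) for i in range(3)];z=W[...,2]
m=(h>100)&(h<130)&(s>120)&(z>92)&(z<106); p=W[m]; print(len(p),np.median(p,0),p.min(0),p.max(0))
st=manip.read_state(); print(st["eef_pos"],st["eef_rot"],st["finger_gap"],st["clock"])
```

```text
1231 [ 609.62001261 -153.45509344   97.9572527 ] [ 592.36914743 -171.48365855   92.09389521] [ 626.03445287 -137.13656393   99.7588674 ]
[ 611.1381269  -154.26863678  151.45746819] [3.14092488e+00 3.66840628e-05 1.57124295e+00] 45.546910227336504 0.75
```

View pics/w1.png

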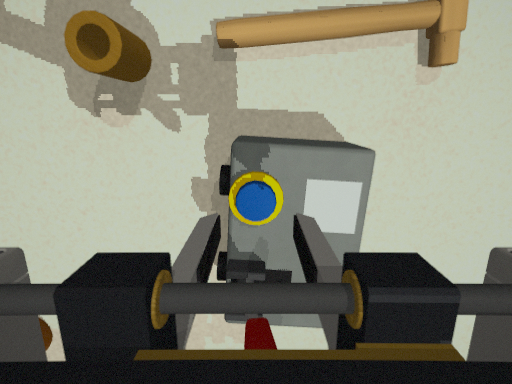

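The wrist view shows the button at (256,201), right between the fingers. The sleeve is at (95,42) and the mallet handle at the top.

Emit:
{"fn": "servo_tool", "kwargs": {
  "motion": [
    [[0,0,0,0,0,0,1],[0,0,0,0,0,0,1],[0,0,0,0,0,0,1],[0,0,0,0,0,0,1],[0,0,-0.04,0,0,0,1],[0,0,-0.08,0,0,0,1],[0,0,-0.1,0,0,0,1],[0,0,-0.11,0,0,0,1],[0,0,-0.117,0,0,0,1],[0,0,-0.117,0,0,0,1]]
  ]
}}

```text
clock: 1.75
eef_pos: [611.1, -155.0, 92.4]
eef_rot: [3.141, 0.0, 1.571]
wrist_force: [-2.5, 1.3, 3.3]
finger_gap: 0.4
finger_force: 1.5
```

Run:
```python
from h import *
f,W,H,c=shot("scene"); save("s1.png",cv2.resize(f[130:240,110:270],None,fx=3,fy=3))
```

```text
(no output)
```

View pics/s1.png

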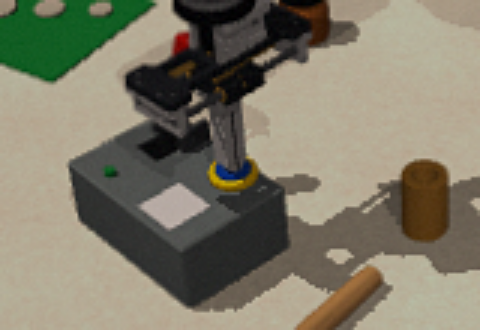

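The fingers are on the button at crop (233,165). Red still shows behind the gripper at (182,42), so the lever is probably up or only just moving. I'll press a little deeper.

Emit:
{"fn": "servo_tool", "kwargs": {
  "motion": [
    [[0,0,-0.003,0,0,0,1],[0,0,-0.005,0,0,0,1],[0,0,-0.005,0,0,0,1],[0,0,-0.005,0,0,0,1],[0,0,-0.005,0,0,0,1],[0,0,-0.005,0,0,0,1]]
  ]
}}

```text
clock: 2.4
eef_pos: [611.7, -155.2, 91.2]
eef_rot: [3.139, 0.001, 1.571]
wrist_force: [-4.2, 1.8, 13.7]
finger_gap: 0.5
finger_force: 6.4
```

Run:
```python
from h import *
for n in("scene","side"):
    f,W,H,c=shot(n); h,s=H[...,0].astype(int),H[...,1]
    z=W[...,2]; m=((h<8)|(h>172))&(s>150)&(z>85)&(z<220)&(abs(W[...,1]+240)<40)&(abs(W[...,0]-600)<130)
    print(n,m.sum(),np.median(W[m],0) if m.any() else 0)
```

```text
scene 0 0
side 99 [ 522.4250268  -245.04138526  112.44053921]
```

The lever has dropped: its grip is now at about (522,-245,112). Next I'll go above the sleeve.

Emit:
{"fn": "servo_tool", "kwargs": {
  "motion": [
    [[0,0,0.06,0,0,0,1],[0,0,0.12,0,0,0,0.6],[-0.07,0.07,0.14,0,0,0,0],[-0.14,0.14,0.14,0,0,0,0],[-0.2,0.2,0.14,0,0,0,0],[-0.27,0.26,0.14,0,0,0,0],[-0.27,0.26,0.14,0,0,0,0],[-0.27,0.26,0.14,0,0,0,0],[-0.27,0.26,0.14,0,0,0,0]]
  ]
}}

```text
clock: 3.4
eef_pos: [476.8, -25.5, 159.7]
eef_rot: [3.141, 0.0, 1.57]
wrist_force: [0.9, -0.2, 0.5]
finger_gap: 61.1
finger_force: 0.0
```

Run:
```python
from h import *
from scipy.optimize import least_squares
f,W,H,c=shot("wrist"); save("w2.png",f)
z=W[...,2]; m=(abs(W[...,0]-476)<45)&(abs(W[...,1]+25)<45)&(z>67)&(z<73)
m=cv2.morphologyEx(m.astype(np.uint8),cv2.MORPH_OPEN,np.ones((3,3)))>0
p=W[m]; r=cv2.minEnclosingCircle(p[:,:2].astype(np.float32)); print(m.sum(),r,p[:,2].mean())
st=manip.read_state(); print(st["eef_pos"],st["finger_gap"],st["clock"])
```

```text
1189 ((474.01220703125, -24.094573974609375), 23.883371353149414) 69.88188879385915
[476.78723615 -25.63391293 159.49399037] 65.35229710464428 3.45
```

View pics/w2.png

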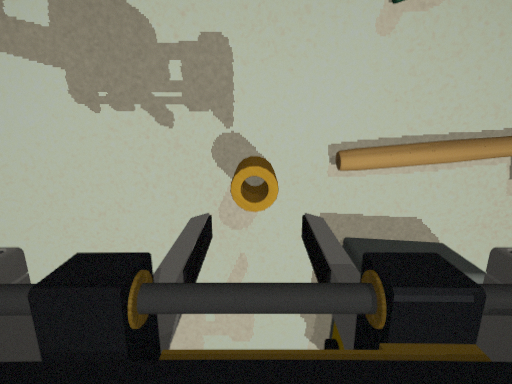

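The sleeve's top is at (254,188), midway between the fingers, and the mallet handle end at (340,160) is clear. I'll go down and grip.

Emit:
{"fn": "servo_tool", "kwargs": {
  "motion": [
    [[-0.003,0.003,0,0,0,0,0],[-0.003,0.003,0,0,0,0,0],[-0.003,0.003,-0.06,0,0,0,0],[-0.003,0.003,-0.12,0,0,0,0],[-0.003,0.003,-0.18,0,0,0,0],[-0.003,0.003,-0.23,0,0,0,0],[-0.003,0.003,-0.255,0,0,0,0],[-0.003,0.003,-0.255,0,0,0,0.5],[-0.003,0.003,-0.255,0,0,0,1],[-0.003,0.003,-0.255,0,0,0,1]]
  ],
  "newtons": 15
}}

```text
clock: 4.45
eef_pos: [475.2, -23.6, 33.1]
eef_rot: [3.14, 0.0, 1.571]
wrist_force: [1.2, -0.6, 0.3]
finger_gap: 73.7
finger_force: 0.0
```

Emit:
{"fn": "servo_tool", "kwargs": {
  "motion": [
    [[0,0,0,0,0,0,1],[0,0,0,0,0,0,1],[0,0,0,0,0,0,1],[0,0,0,0,0,0,1],[0,0,0,0,0,0,1],[0,0,0,0,0,0,1]]
  ],
  "newtons": 15
}}

```text
clock: 5.05
eef_pos: [474.6, -23.5, 32.2]
eef_rot: [3.141, 0.0, 1.571]
wrist_force: [-1.0, 0.4, 6.1]
finger_gap: 47.2
finger_force: 15.0
```

Emit:
{"fn": "servo_tool", "kwargs": {
  "motion": [
    [[0,0,0.03,0,0,0,1],[0,0,0.1,0,0,0,1],[0,0,0.2,0,0,0,1],[0,0,0.3,0,0,0,1],[0,0,0.4,0,0,0,1],[0.08,0.08,0.4,0,0,0,1],[0.15,0.15,0.4,0,0,0,1],[0.22,0.22,0.4,0,0,0,1],[0.29,0.29,0.4,0,0,0,1],[0.33,0.35,0.4,0,0,0,1]]
  ]
}}

```text
clock: 6.05
eef_pos: [640.7, 153.1, 230.5]
eef_rot: [-3.14, 0.0, 1.571]
wrist_force: [0.5, -1.0, -2.5]
finger_gap: 47.3
finger_force: 15.0
```

Emit:
{"fn": "servo_tool", "kwargs": {
  "motion": [
    [[0.04,0.026,0,0,0,0,1],[0.04,0.026,0,0,0,0,1],[0.04,0.026,0,0,0,0,1],[0.04,0.026,0,0,0,0,1]]
  ]
}}

```text
clock: 6.45
eef_pos: [659.1, 163.9, 231.8]
eef_rot: [-3.141, 0.0, 1.57]
wrist_force: [-0.0, 0.5, -2.5]
finger_gap: 47.2
finger_force: 15.0
```

Run:
```python
from h import *
f,W,H,c=shot("wrist"); save("w3.png",f); np.savez("w3",f=f,W=W)
z=W[...,2]; st=manip.read_state(); t=st["eef_pos"]; print(t,st["eef_rot"],st["finger_gap"],st["clock"])
print(np.array(c["cam_to_world"]).round(3))
n=(abs(W[...,0]-660)<40)&(abs(W[...,1]-235)<40)
for a,b in((134,144),(75,128),(56,64)):
    p=W[n&(z>a)&(z<b)]; print(a,len(p)); 
    if len(p)>3: print(p.mean(0),cv2.minEnclosingCircle(p[:,:2].astype(np.float32)))
m=(z>t[2]+30)&(z<t[2]+45)&(H[...,1]>120)&(H[...,2]>60)
p=W[m]; print(len(p), p.mean(0) if len(p) else 0)
if len(p): print(cv2.minEnclosingCircle(p[:,:2].astype(np.float32)),np.argwhere(m).min(0),np.argwhere(m).max(0))
```

```text
[659.10507703 163.81064852 232.121058  ] [-3.14147853e+00  8.58767337e-05  1.57005443e+00] 46.96994388664217 6.5
[[ 1.00000e+00 -1.00000e-03 -2.00000e-03  6.59149e+02]
 [-2.00000e-03 -9.68000e-01 -2.51000e-01  2.36467e+02]
 [-2.00000e-03  2.51000e-01 -9.68000e-01  4.11023e+02]
 [ 0.00000e+00  0.00000e+00  0.00000e+00  1.00000e+00]]
134 293
[657.12677861 232.13503546 138.31524252] ((657.1279296875, 232.0918731689453), 9.715705871582031)
75 0
56 1817
[656.96705621 233.47725922  60.14082167] ((656.8156127929688, 232.60256958007812), 32.3457145690918)
3873 [658.69850812 166.25176526 268.70864042]
((659.2932739257812, 163.40737915039062), 24.353002548217773) [207 214] [282 301]
```

View pics/w3.png

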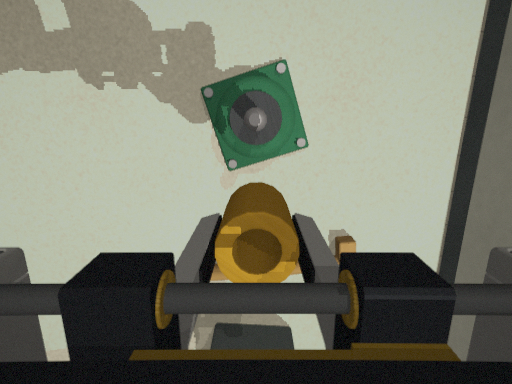

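The wrist view shows the spindle shaft top at (256,119) and the sleeve held upright at (258,240). Shaft axis is at about (657.4,232.2), so I'll shift by (-1.6,+68.8) and lower partway.

Emit:
{"fn": "servo_tool", "kwargs": {
  "motion": [
    [[-0.003,0.07,0,0,0,0,1],[-0.003,0.138,0,0,0,0,1],[-0.003,0.138,0,0,0,0,1],[-0.003,0.138,-0.04,0,0,0,1],[-0.003,0.138,-0.08,0,0,0,1],[-0.003,0.138,-0.11,0,0,0,1],[-0.003,0.138,-0.13,0,0,0,1],[-0.003,0.138,-0.15,0,0,0,1],[-0.003,0.138,-0.164,0,0,0,1],[-0.003,0.138,-0.164,0,0,0,1]]
  ]
}}

```text
clock: 7.5
eef_pos: [657.8, 233.3, 149.1]
eef_rot: [-3.14, 0.0, 1.571]
wrist_force: [0.2, 0.3, -2.9]
finger_gap: 47.7
finger_force: 15.0
```

Emit:
{"fn": "servo_tool", "kwargs": {
  "motion": [
    [[0,0,-0.02,0,0,0,1],[0,0,-0.04,0,0,0,1],[0,0,-0.06,0,0,0,1],[0,0,-0.08,0,0,0,1],[0,0,-0.095,0,0,0,1],[0,0,-0.105,0,0,0,1],[0,0,-0.11,0,0,0,1],[0,0,-0.114,0,0,0,1],[0,0,-0.116,0,0,0,1],[0,0,-0.116,0,0,0,1]]
  ]
}}

```text
clock: 8.5
eef_pos: [658.1, 233.6, 92.3]
eef_rot: [3.141, -0.0, 1.571]
wrist_force: [0.1, -0.4, -1.2]
finger_gap: 47.5
finger_force: 15.0
```

Emit:
{"fn": "servo_tool", "kwargs": {
  "motion": [
    [[0,0,-0.002,0,0,0,1],[0,0,-0.003,0,0,0,1],[0,0,-0.003,0,0,0,1]]
  ]
}}

```text
clock: 8.8
eef_pos: [658.2, 233.6, 92.3]
eef_rot: [3.14, -0.0, 1.571]
wrist_force: [-5.0, -1.7, 8.8]
finger_gap: 47.2
finger_force: 15.0
```

Emit:
{"fn": "servo_tool", "kwargs": {
  "motion": [
    [[0,0,0.002,0,0,0,0.4],[0,0,0.002,0,0,0,0.2],[0,0,0.002,0,0,0,0.1],[0,0,0.002,0,0,0,0],[0,0,0.002,0,0,0,0],[0,0,0.002,0,0,0,0],[0,0,0.002,0,0,0,0],[0,0,0.05,0,0,0,0],[0,0,0.12,0,0,0,0],[0,0,0.2,0,0,0,0]]
  ]
}}

```text
clock: 9.8
eef_pos: [657.5, 233.3, 190.7]
eef_rot: [-3.14, 0.001, 1.571]
wrist_force: [0.2, -0.6, -0.4]
finger_gap: 94.0
finger_force: 0.0
```

Emit:
{"fn": "servo_tool", "kwargs": {
  "motion": [
    [[0,-0.07,0.05,0,0,0,0],[0,-0.14,0.08,0,0,0,0],[0,-0.14,0.08,0,0,0,0],[0,-0.14,0.08,0,0,0,0]]
  ]
}}

```text
clock: 10.2
eef_pos: [658.1, 163.2, 230.5]
eef_rot: [3.141, -0.0, 1.57]
wrist_force: [0.7, 0.6, -1.2]
finger_gap: 93.8
finger_force: 0.0
```

Run:
```python
from h import *
f,W,H,c=shot("wrist"); save("w4.png",f)
z=W[...,2]; st=manip.read_state(); print(st["eef_pos"],st["finger_gap"],st["clock"])
n=(abs(W[...,0]-657)<45)&(abs(W[...,1]-233)<45)
for a,b in((134,145),(125,133.5)):
    p=W[n&(z>a)&(z<b)]; print(a,len(p)); 
    if len(p)>3: print(p.mean(0),cv2.minEnclosingCircle(p[:,:2].astype(np.float32)))
f,W,H,c=shot("side");np.savez("side2",f=f,W=W)
h,s=H[...,0].astype(int),H[...,1];z=W[...,2]
m=((h<8)|(h>172))&(s>150)&(z>80)&(z<220)&(abs(W[...,1]+240)<40)&(abs(W[...,0]-560)<130)
p=W[m];print(m.sum(),np.median(p,0),np.percentile(p,3,axis=0),np.percentile(p,97,axis=0))
```

```text
[657.80872871 163.90264596 229.82774441] 93.78661110442047 10.25
134 306
[656.99364054 232.08070736 138.20788626] ((657.0042724609375, 232.15167236328125), 9.760289192199707)
125 1483
[657.66478465 233.53004403 130.07527145] ((657.69140625, 233.2959442138672), 24.062753677368164)
99 [ 521.83410944 -244.99079744  108.65867543] [ 499.75319224 -254.71653449   98.35563846] [ 543.70057352 -230.14981775  115.20080507]
```

View pics/w4.png

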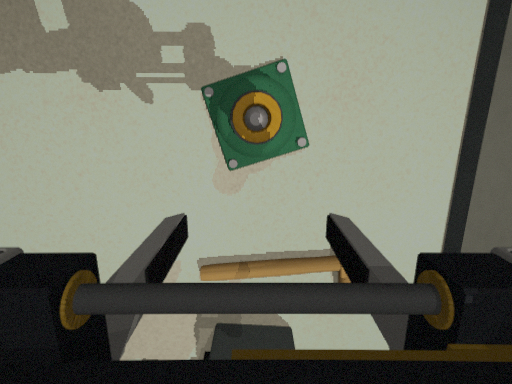

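The sleeve is seated: its top is at z 130, about 1 mm off the axis at pixel (257,118), and let go. Next I'll turn the tool about -92.6° and hover over the dropped lever's grip.

Emit:
{"fn": "servo_tool", "kwargs": {
  "motion": [
    [[-0.03,-0.08,0,0,0,-0.04,0],[-0.06,-0.16,0,0,0,-0.08,0],[-0.09,-0.25,0,0,0,-0.12,0],[-0.12,-0.34,0,0,0,-0.16,0],[-0.15,-0.43,0,0,0,-0.2,0],[-0.18,-0.52,0,0,0,-0.24,0],[-0.21,-0.61,0,0,0,-0.28,0],[-0.24,-0.7,0,0,0,-0.32,0],[-0.285,-0.78,0,0,0,-0.36,0],[-0.285,-0.807,0,0,0,-0.4,0]]
  ]
}}

```text
clock: 11.3
eef_pos: [513.9, -242.2, 229.8]
eef_rot: [-3.141, 0.001, 0.307]
wrist_force: [0.3, 0.3, -0.2]
finger_gap: 93.8
finger_force: 0.0
```

Emit:
{"fn": "servo_tool", "kwargs": {
  "motion": [
    [[0,0,-0.02,0,0,-0.04,0],[0,0,-0.04,0,0,-0.08,0],[0,0,-0.06,0,0,-0.114,0],[0,0,-0.06,0,0,-0.114,0],[0,0,-0.06,0,0,-0.114,0],[0,0,-0.06,0,0,-0.114,0]]
  ]
}}

```text
clock: 11.9
eef_pos: [515.9, -239.7, 200.8]
eef_rot: [3.141, -0.0, -0.041]
wrist_force: [0.1, 0.1, -0.4]
finger_gap: 93.9
finger_force: 0.0
```

Run:
```python
from h import *
f,W,H,c=shot("wrist"); save("w5.png",f)
st=manip.read_state(); print(st["eef_pos"],st["eef_rot"],st["joints"],st["clock"])
h,s=H[...,0].astype(int),H[...,1];z=W[...,2]
m=((h<8)|(h>172))&(s>150)&(z>80)&(z<130)
p=W[m];print(m.sum());r=cv2.minAreaRect(p[:,:2].astype(np.float32));print(r,np.median(p,0),p.min(0),p.max(0))
print(np.polyfit(p[:,0],p[:,2],1))
```

```text
[ 515.79507585 -239.82195012  200.87284255] [ 3.14135049e+00 -5.14945608e-04 -4.15572241e-02] [-4.99614320e-01  3.45104153e-01  1.47224580e+00  1.08390605e-05
  1.32367376e+00  1.11273665e+00] 11.95
1269
((545.5884399414062, -241.5665740966797), (27.197481155395508, 87.44764709472656), 85.62926483154297) [ 525.73027631 -240.04351297  109.92478747] [ 501.89198509 -255.7707334    80.41067416] [ 588.35416833 -225.08874123  114.05012258]
[-1.40229188e-01  1.83467735e+02]
```

View pics/w5.png

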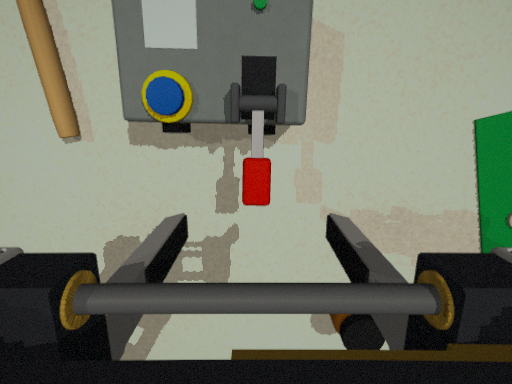

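The wrist view shows the lever grip at (257,181), well aligned and midway between the fingers. Its centre is about (525.7,-240), so the hinge is at x ≈ 601. I'll lower and grip it lightly.

Emit:
{"fn": "servo_tool", "kwargs": {
  "motion": [
    [[0,0,-0.06,0,0,0,0],[0,0,-0.12,0,0,0,0],[0,0,-0.18,0,0,0,0],[0,0,-0.22,0,0,0,0],[0,0,-0.234,0,0,0,0],[0,0,-0.234,0,0,0,0.5],[0,0,-0.234,0,0,0,1],[0,0,-0.234,0,0,0,1],[0,0,-0.234,0,0,0,1],[0,0,-0.234,0,0,0,1]]
  ],
  "newtons": 8
}}

```text
clock: 12.95
eef_pos: [515.7, -240.1, 84.0]
eef_rot: [3.141, -0.001, -0.044]
wrist_force: [0.0, -0.8, -0.2]
finger_gap: 57.3
finger_force: 0.0
```

Emit:
{"fn": "servo_tool", "kwargs": {
  "motion": [
    [[0,0,0,0,0,0,1],[0,0,0,0,0,0,1],[0,0,0,0,0,0,1],[0,0,0,0,0,0,1],[0,0,0,0,0,0,1]]
  ]
}}

```text
clock: 13.45
eef_pos: [515.5, -239.2, 83.4]
eef_rot: [-3.14, 0.0, -0.044]
wrist_force: [0.1, 5.6, 2.5]
finger_gap: 28.1
finger_force: 8.0
```

Run:
```python
import numpy as np
h=np.array([601,-243.8,92]);s=np.array([515.5,-240,102.4]);r=85.8;c,si=np.cos(-.043),np.sin(-.043)
for q in np.linspace(1.65,0.0,20):
    a=q-.2 # forward from vertical
    g=np.array([-r*np.sin(a)*c+h[0],-r*np.sin(a)*si+h[1],92+r*np.cos(a)])
    print(round(q,2),((g-s)/500).round(3))
```

```text
1.65 [ 0.001 -0.    -0.   ]
1.56 [ 0.003 -0.     0.015]
1.48 [ 0.007 -0.001  0.029]
1.39 [ 0.012 -0.001  0.043]
1.3 [ 0.018 -0.001  0.057]
1.22 [ 0.025 -0.001  0.07 ]
1.13 [ 0.034 -0.002  0.082]
1.04 [ 0.043 -0.002  0.093]
0.96 [ 0.053 -0.003  0.104]
0.87 [ 0.065 -0.003  0.114]
0.78 [ 0.077 -0.004  0.123]
0.69 [ 0.09  -0.004  0.13 ]
0.61 [ 0.103 -0.005  0.137]
0.52 [ 0.117 -0.005  0.142]
0.43 [ 0.131 -0.006  0.146]
0.35 [ 0.146 -0.007  0.149]
0.26 [ 0.161 -0.007  0.15 ]
0.17 [ 0.176 -0.008  0.151]
0.09 [ 0.19  -0.008  0.15 ]
0.0 [ 0.205 -0.009  0.147]
```

Emit:
{"fn": "servo_tool", "kwargs": {
  "motion": [
    [[0.003,0.001,0.015,0,0,0,1],[0.007,0.001,0.029,0,0,0,1],[0.012,0.001,0.043,0,0,0,1],[0.018,0.001,0.057,0,0,0,1],[0.025,0,0.07,0,0,0,1],[0.034,0,0.082,0,0,0,1],[0.043,0,0.093,0,0,0,1],[0.053,-0.001,0.104,0,0,0,1],[0.065,-0.001,0.114,0,0,0,1],[0.077,-0.002,0.123,0,0,0,1]]
  ]
}}

```text
clock: 14.45
eef_pos: [554.5, -241.5, 145.4]
eef_rot: [3.141, -0.0, -0.044]
wrist_force: [-0.5, -4.6, -3.3]
finger_gap: 27.8
finger_force: 8.0
```

Emit:
{"fn": "servo_tool", "kwargs": {
  "motion": [
    [[0.013,-0.001,0.007,0,0,0,1],[0.026,-0.001,0.014,0,0,0,1],[0.04,-0.001,0.019,0,0,0,1],[0.054,-0.002,0.023,0,0,0,1],[0.069,-0.003,0.026,0,0,0,1],[0.084,-0.003,0.027,0,0,0,1],[0.099,-0.004,0.028,0,0,0,1],[0.113,-0.004,0.027,0,0,0,1],[0.122,-0.004,0.025,0,0,0,1],[0.122,-0.004,0.025,0,0,0,1]]
  ]
}}

```text
clock: 15.45
eef_pos: [615.7, -245.1, 158.1]
eef_rot: [3.138, -0.002, -0.045]
wrist_force: [-0.9, -14.5, 1.5]
finger_gap: 28.1
finger_force: 8.0
```

The lever is still held, and it's past its dead point. I'll let go and rise.

Emit:
{"fn": "servo_tool", "kwargs": {
  "motion": [
    [[0,0,0,0,0,0,0.4],[0,0,0,0,0,0,0.2],[0,0,0,0,0,0,0],[0,0,0,0,0,0,0],[0,0,0,0,0,0,0],[0,0,0,0,0,0,0],[0,0,0.05,0,0,0,0],[0,0,0.12,0,0,0,0],[0,0,0.2,0,0,0,0],[0,0,0.2,0,0,0,0]]
  ]
}}

```text
clock: 16.45
eef_pos: [616.3, -243.5, 263.7]
eef_rot: [3.138, -0.008, -0.044]
wrist_force: [-0.5, 0.1, 1.0]
finger_gap: 93.5
finger_force: 0.0
```

Emit:
{"fn": "servo_tool", "kwargs": {
  "motion": [
    [[-0.08,0.06,0,0,0,0,0],[-0.16,0.12,0,0,0,0,0],[-0.24,0.2,0,0,0,0,0],[-0.24,0.2,0,0,0,0,0],[-0.24,0.2,0,0,0,0,0]]
  ]
}}

```text
clock: 16.95
eef_pos: [494.7, -142.4, 258.0]
eef_rot: [3.141, -0.001, -0.043]
wrist_force: [0.8, -0.8, 0.9]
finger_gap: 93.9
finger_force: 0.0
```

Run:
```python
from h import *
f,W,H,c=shot("scene"); save("s2.png",f)
h,s=H[...,0].astype(int),H[...,1];z=W[...,2]
m=((h<8)|(h>172))&(s>150)&(z>90)&(z<220)&(abs(W[...,1]+240)<40)&(abs(W[...,0]-600)<130)
print(m.sum(),np.median(W[m],0)); st=manip.read_state(); print(st["wrist_force"],st["clock"])
```

```text
114 [ 620.95060696 -235.78609513  174.05873858]
[ 0.5574686  -1.01480056 -0.4838132 ] 17.0
```

View pics/s2.png

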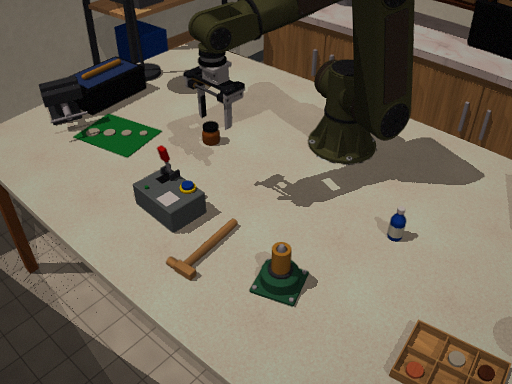

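The lever is back up at (163,155), within 1 mm of where it started. The sleeve is seated on the spindle at (281,260), and the mallet, bottle and jar haven't been disturbed.

```bash
python3 -c "
from cell import manip
print(manip.sign_off())"
```

```text
the job is handed in; nothing more can be done
None
```

I tripped the lever with the test button, seated the sleeve on the flange and let go of it, then lifted the lever back up, where it stays. I handed the job in at about 17 s; sign-off returned no verdict.

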